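# Lock a filter funnel onto the vacuum manifold

### The job

Fit the loose covered steel filter funnel to the open station of the vacuum manifold: bring the two slots of its collar over the station's two side pins, press it down against the sprung seal, and twist it clockwise (seen from above) as far as it goes, so that it springs up locked on the pins when you let go. Leave the beaker and the white sample bottle standing where they are.

Things in the scene. Friction and masses are not known exactly. Their poses are not given: they have to be found in the camera images.
- funnel_center (a point): Loose steel filter funnel, 96 mm tall, about 0.16 kg, upright on the bench right of the manifold. Point: on its axis, half-way up; z is the axis, +x and -x go through its two slot mouths. Bottom up: collar 68 mm across to 24 mm; smooth round body 50 mm across from 28 to 81 mm (grasp it there, e.g. 66 mm up); fixed cover 54 mm across to 88 mm; small knob 15 mm across to 96 mm.
- funnel: The same funnel; origin at the centre of its underside, same axes. The collar is 24 mm deep inside, bore 58 mm. Its two L-shaped slots lie on opposite sides, at +x and -x, each under a thumb wing that stands out to 47 mm from the axis, so a half turn makes no difference.
- slot_mouth (a point): Mouth of the funnel's +x slot at the collar's lower edge: 15 mm wide, open downward. From it a channel 10 mm high runs counter-clockwise (seen from above) over a ledge 6 mm tall; 40 to 58 degrees from the mouth's middle is the locking notch, where the ledge is only 3.5 mm tall, and a wall ends it.
- station_seat (a point): Open station of the fixed three-place steel manifold (the other places hold a locked funnel and a flat blanking cap; their order varies). Point: on its axis, on top of its flange, 77 mm across, about 85 mm above the bench; z up. A boss 55 mm across, 22 mm tall, top edge chamfered, rises from the flange round a white membrane. Two side pins on its +x and -x sides, i.e. across the manifold's length.
- pin (a point): Outer end of the +x pin, 33 mm from the station's axis; the other is opposite. Pins are 7 mm thick, centres 11.5 mm above the flange. With the funnel's underside less than 2 mm above the flange (0: rests on it) the pins clear the ledges and it turns clockwise 0.87 rad (stop at about 0.90). Let go there, it springs up to 4.5 mm above the flange, pins in the notches: locked.
- seal (a joint): Travel (m) of the station's black sprung rubber seal ring: 0 free, grows as pressed, 1.8 N per mm. Free, it stands 9 mm above the boss; with the slots over the pins the funnel meets it with its underside 7 mm above the flange, and a push of 7 to 11 N brings it down far enough to turn. About 0.0025 when locked.
- beaker: Clear 100 ml beaker, 54 mm across, 70 mm tall, standing loose in front of the manifold; origin at the centre of its underside. Must stay standing where it is.
- sample_bottle: White reagent bottle with a black cap, 60 mm across, 125 mm tall, standing loose beyond the funnel; origin at the centre of its underside. Must stay standing where it is.

How it is judged:
By the outcome, as a careful person would: the job done as asked, in the order asked, and still so for the second after the job is handed in, with the robot touching nothing.
It also fails if it takes over 51 s, if anything falls off the work surface, if the arm or the gripper's body presses on something with over 40 N, if the wrist force passes 120 N, or if a joint passes its speed limit or range.

### The arm

A 7-joint arm with a two-finger parallel gripper is mounted at the origin on a cart in front of the work surface, level with it; the furniture and walls round the work are solid. World frame = base frame: x ahead of the robot, y to its left, z up, the work surface at z = 0. Lengths are in m, angles in degrees, forces in N, time in s.
With the tool pointing down it reaches from about 0.425 to 0.875 m from the base axis. Payload 4.7 kg.
Tool frame: the origin (TCP) lies at the very end of the fingers, on their centre line; the grasp point (between the pads) lies 19 mm behind it; z points along the fingers, y is the line along which they close (so a half turn about z gives the same grasp; the last joint's range is limited). The gripper opens to 85 mm and grips with 20 to 120 N. Pads are 22 mm wide; open, the fingers measure 114 mm over their backs; the gripper's body (76 mm by 85 mm) begins 54 mm behind the grasp point. The pads swing forward as they close: fully open they stand 13 mm farther back than shut.
Start: joints at [-68.635, 18.392, -4.016, 83.108, 1.295, 78.541, -3.26], TCP at [0.228, 0.609, 0.231] pointing down, gripper open.
Joint ranges: [-163.93, 163.93], [-17.29, 119.83], [-79.2, 71.16], [3.27, 140.29], [-89.18, 269.18], [5.43, 117.66], [-154.24, 154.24]. Speed limits (degrees/s): [147.25, 147.25, 180, 180, 180, 180, 180].

### API

Orientations are given as [roll, pitch, yaw] about the fixed x, y, z axes, in that order (R = Rz(yaw) Ry(pitch) Rx(roll)).
In Python, from plant import env gives the robot as it stands.
- The arm moves only by the tool send_rows, never from a script. Its argument "commands" is a list of rows, each an object with "jaw": the closure in counts, from 0 (fully open) to 255 (shut); "xyz": the shift along the tool's x, y, z in mm, a list of three; "turn": the turn about the tool's z in rad. A call has 1 to 5 rows; each row is the pose to reach, as a shift and turn from the pose commanded when the call began, along the tool's axes at that moment; what a row does not reach only later rows make up. A row lasts 1/12 s, in which the tool goes at most 41.7 mm and 7.16 degrees, less where a joint would pass 70% of its speed; a pose out of reach is approached as far as the arm can. A call with a gripper value outside its range is refused whole. The fingers move at their own pace and stop on an object; "force" is the grip in N (left out, the last holds). Time passes only in rows, so rows that repeat a pose let the fingers close. It gives the time, the measured TCP pose, the force, the opening and the grip force at its end, in the units of the state.
- env.get_state(): the state, without advancing time (a new reading comes with each control period).
- env.read_camera(name): name is "scene" or "top" or "wrist"; returns (picture, depth): 400x640x3 uint8, red, green, blue; 400x640 float32, m along the optical axis (not along the pixel's ray), 0 where there is no reading.
- env.camera_params(name): a dict with "fx", "fy", "cx", "cy" (pixels), "origin" and "attitude" of the camera in the world; the wrist camera has in their place "tool_from_camera" (4x4, takes a point from camera to tool coordinates, whose origin is the TCP and whose axes are the flange's). Camera axes: x right, y up, looking along -z (the intrinsics and any distortion apply to the point x, -y, -z); pixel columns grow to the right and rows downward; lengths in m; the calibration is good to about 2 mm. A picture is of the moment at which its call begins: read the wrist's pose just before it. camera_params takes no time and is no camera call.
- env.job_done(): hands the job in; it is judged then, once.
Trained networks look in the newest picture that a camera, given by its name, has taken for a name from the list of things; names that differ only in an ending like _2 or _b are one class to them, and where a whole thing is asked for, a point or a joint stands for the part that bears it (a point fixed in the world has none). Each returns a list of dicts, best first, with "conf" (0 to 1); they miss things now and then, are a little off and sometimes report something else, mostly with a low value. They report only what shows in the picture. A call takes as long as a camera call.
- env.cut_out(label, camera): "pixels" (400x640 bool, what is visible of it) and "rect" ([left, top, right, bottom] in pixels, round what is visible of it).
The state is a dict: "time_s": time; "joints": joint angles; "dq": joint speeds; "tau": joint torques, N m; "position": TCP position; "ee_rot": TCP orientation; "contact_force": force on the tool from outside, world axes, zero at the start; "torque": the same for the moment, N m; "grip_width": opening from 0.0 (shut) to 1.0 (fully open); "gripper_force": force on a finger pad.
Only numpy, scipy, OpenCV 4.12 (cv2) and the standard library are available. Lean on these libraries where they do the work, as an engineer would, in place of code of your own. Each camera call takes 0.05 s, during which the arm holds its last target. There are 200 camera calls.

## Working session

There is one attempt and no reset: what is moved stays moved. The work goes in short steps, Python scripts to look and compute and a tool call to move; the robot and the scene stay as the last step left them, time stands still between calls to the robot, and variables do not carry over. Pictures are saved under pics/ and viewed, at most 10 in all, crops included, and the job is handed in when it is done.

Besides the shell and the picture viewer there is one more tool, called after ">>>" by a JSON object that holds its "name" and its "arguments", one argument or row to a line. send_rows: Moves the arm, as the interface text tells. Its arguments: {"type":"object","properties":{"commands":{"type":"array"},"force":{"type":"number"}},"required":["commands"]}

```bash
ls; mkdir -p pics; cat > h.py <<'E'
import numpy as np, cv2
from scipy.spatial.transform import Rotation as R
from plant import env
def pose(s): return np.array(s["position"]), R.from_euler('xyz', s["ee_rot"], degrees=True).as_matrix()
def campose(name, st):
    p=env.camera_params(name)
    if name=="wrist":
        t,r=pose(st); T=np.eye(4);T[:3,:3]=r;T[:3,3]=t
        return p, T@np.array(p["tool_from_camera"])
    T=np.eye(4); a=np.array(p["attitude"],float)
    T[:3,:3]=a if a.shape==(3,3) else R.from_euler('xyz',a,degrees=True).as_matrix()
    T[:3,3]=p["origin"]; return p,T
def cloud(name, depth, st):
    p,T=campose(name,st); v,u=np.mgrid[0:400,0:640]
    c=np.stack([(u-p["cx"])/p["fx"]*depth, -(v-p["cy"])/p["fy"]*depth, -depth],-1)
    w=c@T[:3,:3].T+T[:3,3]; w[depth==0]=np.nan; return w
E
python3 - <<'E'
from h import *
s=env.get_state(); print(s)
for n in("scene","top","wrist"): print(n,env.camera_params(n))
ims=[]
for n in("scene","top"):
    s=env.get_state(); im,d=env.read_camera(n); w=cloud(n,d,s)
    cv2.imwrite(f"pics/{n}.png",im[:,:,::-1])
    for l in("funnel","station_seat","seal","beaker","sample_bottle","pin","slot_mouth"):
        for r in env.cut_out(l,n)[:3]:
            m=r["pixels"]; q=w[m]; q=q[~np.isnan(q[:,0])]
            print(n,l,round(r["conf"],2),r["rect"],np.round(np.median(q,0),3) if len(q) else None, np.round(np.percentile(q,[2,98],axis=0),3).tolist() if len(q) else None)
E
```

```text
pics
{'time_s': 0.0, 'joints': array([-68.63329611,  18.44054718,  -4.01459976,  83.17651698,
         1.29572735,  78.53995244,  -3.2603304 ]), 'dq': array([-0.15904849, -0.05671742, -0.02713044,  0.01095435,  0.08540283,
       -0.02367399, -0.10163835]), 'tau': array([-7.10774748e-04, -4.93566155e+01, -3.82341407e-01, -3.14341736e+01,
        1.29746893e-02,  1.12216239e-02,  9.35020125e-06]), 'position': array([0.22812903, 0.60806914, 0.23019236]), 'ee_rot': array([-1.79888265e+02,  6.78606105e-03,  1.59442019e+02]), 'contact_force': array([ 0.81152215,  0.36993437, -0.46628712]), 'torque': array([-0.01619561,  0.01167611, -0.01887067]), 'gripper_force': 0.0, 'grip_width': 1.0024152633323302}
scene {'fx': 373.3724385895016, 'fy': 373.3724385895016, 'cx': 317.74690110040774, 'cy': 202.56049710652587, 'origin': array([ 0.1130876 , -0.41011017,  0.71939528]), 'attitude': array([ 41.10685667,   0.15128471, -47.35709268])}
top {'fx': 371.3236078028205, 'fy': 371.3236078028205, 'cx': 324.3937842002592, 'cy': 204.1578132729379, 'origin': array([ 0.46586351, -0.01415638,  0.98225818]), '
[... 1704 characters left out ...]
 0.071]]
top seal 0.45 [208.8, 149.0, 235.0, 168.3] [0.626 0.232 0.114] [[0.6, 0.209, 0.087], [0.653, 0.254, 0.118]]
top beaker 0.61 [326.8, 255.1, 347.0, 275.2] [ 0.367 -0.053  0.006] [[0.349, -0.075, 0.001], [0.395, -0.03, 0.07]]
top sample_bottle 0.89 [388.3, 130.1, 420.7, 155.9] [ 0.672 -0.203  0.09 ] [[0.652, -0.233, 0.014], [0.708, -0.182, 0.126]]
top pin 0.58 [207.8, 143.9, 239.3, 173.9] [0.618 0.228 0.105] [[0.588, 0.199, 0.082], [0.655, 0.267, 0.117]]
top slot_mouth 0.79 [413.0, 217.8, 443.6, 246.5] [ 0.46  -0.272  0.086] [[0.43, -0.306, 0.006], [0.489, -0.251, 0.096]]
top slot_mouth 0.41 [207.4, 146.6, 240.6, 172.3] [0.619 0.226 0.105] [[0.591, 0.196, 0.082], [0.655, 0.266, 0.117]]
```

```bash
python3 - <<'E'
import cv2
a=cv2.imread("pics/top.png")[90:310,150:470]
cv2.imwrite("pics/topc.png",cv2.resize(a,None,fx=2.5,fy=2.5,interpolation=cv2.INTER_CUBIC))
E
```

```text
(no output)
```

View pics/topc.png

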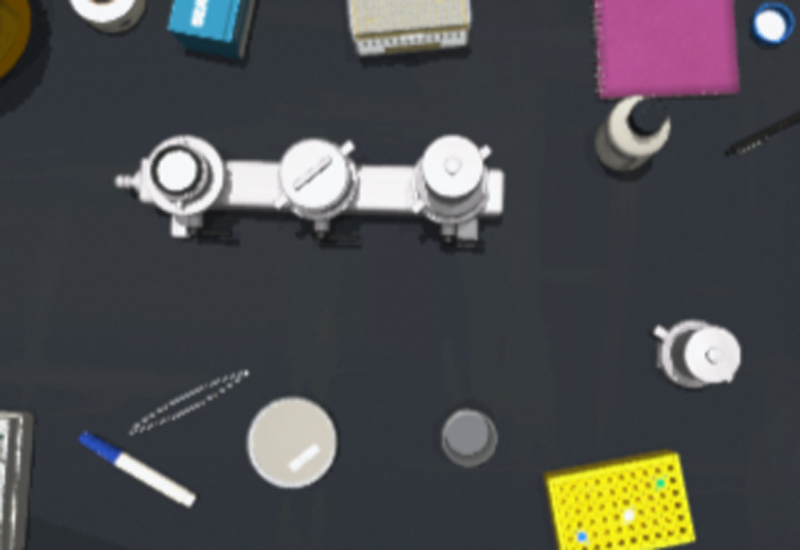

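View pics/scene.png

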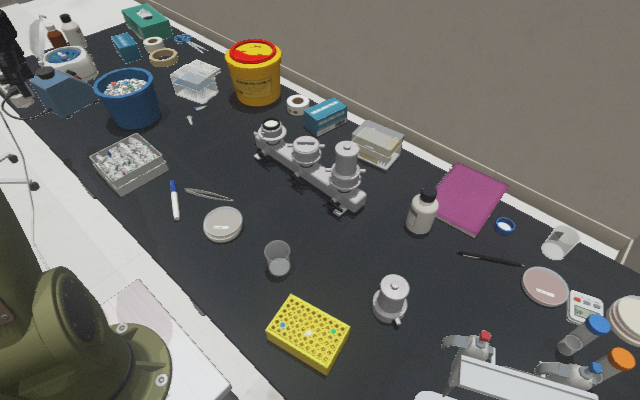

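The open station is at the left end (crop 180,172). The loose funnel is at the right (crop 700,355), with its wings up-left and lower-right. I'll go over the station first for a closer look.

>>> {"name": "send_rows", "arguments": {
  "commands": [
    {"jaw":0,"xyz":[-36,-16,-5],"turn":0},
    {"jaw":0,"xyz":[-72,-32,-10],"turn":0},
    {"jaw":0,"xyz":[-108,-48,-15],"turn":0},
    {"jaw":0,"xyz":[-144,-64,-20],"turn":0},
    {"jaw":0,"xyz":[-180,-80,-25],"turn":0}
  ]
}}

```text
time_s: 1.22
position: [0.3698, 0.4691, 0.2568]
ee_rot: [180.0, 0.0, 159.5]
contact_force: [1.0, 0.4, -0.6]
grip_width: 1.0
gripper_force: 0.0
```

>>> {"name": "send_rows", "arguments": {
  "commands": [
    {"jaw":0,"xyz":[-36,-16,-5],"turn":0},
    {"jaw":0,"xyz":[-72,-32,-10],"turn":0},
    {"jaw":0,"xyz":[-108,-48,-15],"turn":0},
    {"jaw":0,"xyz":[-144,-64,-20],"turn":0},
    {"jaw":0,"xyz":[-180,-80,-25],"turn":0}
  ]
}}

```text
time_s: 1.63
position: [0.5103, 0.3309, 0.2819]
ee_rot: [180.0, 0.0, 159.4]
contact_force: [0.3, 1.4, -0.0]
grip_width: 0.995
gripper_force: 0.0
```

>>> {"name": "send_rows", "arguments": {
  "commands": [
    {"jaw":0,"xyz":[-36,-16,-5],"turn":0},
    {"jaw":0,"xyz":[-72,-32,-10],"turn":0},
    {"jaw":0,"xyz":[-108,-48,-15],"turn":0},
    {"jaw":0,"xyz":[-138,-57,-20],"turn":0},
    {"jaw":0,"xyz":[-138,-57,-20],"turn":0}
  ]
}}

```text
time_s: 2.05
position: [0.6237, 0.2222, 0.302]
ee_rot: [-179.9, 0.3, 158.8]
contact_force: [-0.6, -1.4, -0.8]
grip_width: 1.003
gripper_force: 0.0
```

```bash
python3 - <<'E'
from h import *
s=env.get_state(); im,d=env.read_camera("wrist"); w=cloud("wrist",d,s)
print(s["position"],s["ee_rot"],s["joints"])
np.savez("st.npz",im=im,w=w)
for l in("station_seat","seal","pin"):
    for r in env.cut_out(l,"wrist")[:2]: print(l,r["conf"],r["rect"])
# orthographic height+colour map of station 1px=0.5mm
H=np.zeros((400,400,3),np.uint8)
ok=~np.isnan(w[...,0])&(w[...,2]>.05)
x=((0.72-w[...,0][ok])/.0005).astype(int);y=((0.33-w[...,1][ok])/.0005).astype(int);z=w[...,2][ok]
g=(x>=0)&(x<400)&(y>=0)&(y<400)
H[x[g],y[g]]=im[ok][g][:,::-1]
H=cv2.dilate(H,np.ones((3,3)))
c=im[:,:,::-1]
cv2.imwrite("pics/st.png",np.hstack([H,np.ascontiguousarray(c[0:400,120:520])]))
q=w[ok]; n=np.hypot(q[:,0]-.625,q[:,1]-.232)<.06
print(np.histogram(q[n,2],bins=np.arange(.05,.13,.002)))
E
```

```text
[0.62374869 0.22215722 0.30200965] [-179.85355428    0.33772795  158.79354137] [-33.16652224  18.66010184  14.79410886  75.46582739  -4.36512732
  86.29933327  49.94403473]
station_seat 0.92 [302.4, 146.0, 363.0, 205.9]
seal 0.79 [315.8, 158.4, 354.1, 198.0]
pin 0.62 [303.6, 145.3, 367.0, 203.1]
(array([468,  40,   0,   0,   0,   0,   0,   0,   0,   0,   0,   0,   0,
         4,   8,  49, 799, 213,   4,   3,   6,   5,  12,  27,  22,  16,
       137, 268, 559,  41,  27, 206, 223,   2,   0,   0,   0,   0,   0]), array([0.05 , 0.052, 0.054, 0.056, 0.058, 0.06 , 0.062, 0.064, 0.066,
       0.068, 0.07 , 0.072, 0.074, 0.076, 0.078, 0.08 , 0.082, 0.084,
       0.086, 0.088, 0.09 , 0.092, 0.094, 0.096, 0.098, 0.1  , 0.102,
       0.104, 0.106, 0.108, 0.11 , 0.112, 0.114, 0.116, 0.118, 0.12 ,
       0.122, 0.124, 0.126, 0.128]))
```

View pics/st.png

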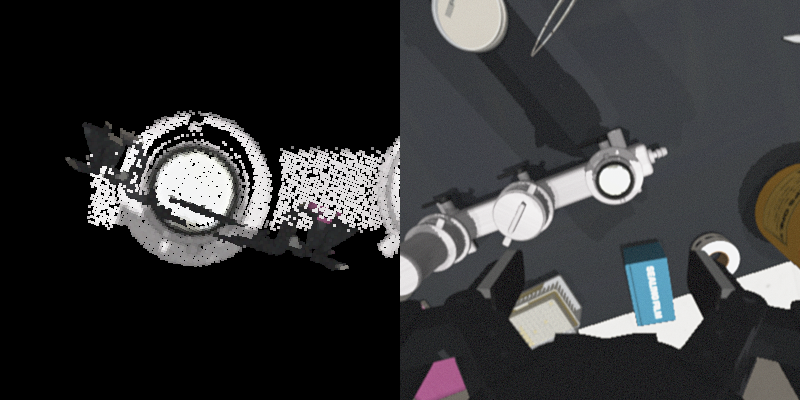

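The ortho map shows the station ring centred near (197,188), with the front and rear pins close to the ±x directions. Next I fit circles, and the pin direction from the manifold line.

```bash
python3 - <<'E'
from h import *
from scipy.optimize import least_squares
D=np.load("st.npz"); w=D["w"]; q=w[~np.isnan(w[...,0])]
c0=np.array([.626,.231])
for nm,z0,z1,rmax in(("flange",.081,.087,.045),("seal",.111,.118,.045),("bosstop",.101,.111,.035)):
    p=q[(q[:,2]>z0)&(q[:,2]<z1)&(np.hypot(*(q[:,:2]-c0).T)<rmax)]
    ang=np.arctan2(p[:,1]-c0[1],p[:,0]-c0[0]); r=np.hypot(*(p[:,:2]-c0).T)
    # outer edge per angle bin
    e=[]
    for b in np.arange(-np.pi,np.pi,.2):
        m=(ang>=b)&(ang<b+.2)
        if m.sum()>4: e.append(p[m][np.argsort(r[m])[-3:],:2].mean(0))
    e=np.array(e)
    f=least_squares(lambda v:np.hypot(e[:,0]-v[0],e[:,1]-v[1])-v[2],[*c0,.03],loss="soft_l1",f_scale=.001)
    print(nm,len(p),len(e),np.round(f.x,4),np.median(p[:,2]))
# pins
p=q[(q[:,2]>.088)&(q[:,2]<.101)]; r=np.hypot(*(p[:,:2]-c0).T); m=(r>.029)&(r<.036)
print("pins",np.round(p[m][::3],3).tolist())
# manifold edges via beam pts between stations
p=q[(q[:,1]>.05)&(q[:,1]<.19)&(q[:,2]>.04)&(q[:,2]<.06)&(abs(q[:,0]-.62)<.05)]
ed=[]
for y in np.arange(.05,.19,.006):
    m=abs(p[:,1]-y)<.003
    if m.sum()>10: ed.append((y,*np.percentile(p[m,0],[2,98]),m.sum()))
print(np.round(ed,4).tolist())
E
```

```text
flange 1059 32 [0.6257 0.2327 0.038 ] 0.08336688782510532
seal 441 32 [0.6256 0.2328 0.0234] 0.11402338966315662
bosstop 1035 32 [0.6246 0.233  0.0263] 0.1062656475712771
pins [[0.593, 0.233, 0.093], [0.593, 0.23, 0.095], [0.594, 0.234, 0.097], [0.594, 0.23, 0.098], [0.595, 0.234, 0.098], [0.595, 0.23, 0.096], [0.596, 0.233, 0.099], [0.597, 0.23, 0.096], [0.615, 0.258, 0.099], [0.656, 0.232, 0.097], [0.656, 0.23, 0.098], [0.657, 0.233, 0.098], [0.658, 0.23, 0.098]]
[[0.098, 0.5724, 0.59, 14.0], [0.104, 0.572, 0.592, 41.0], [0.128, 0.6018, 0.6287, 28.0], [0.134, 0.6025, 0.6457, 103.0], [0.14, 0.6024, 0.6455, 122.0], [0.146, 0.6025, 0.646, 123.0], [0.152, 0.6023, 0.6461, 126.0], [0.158, 0.6027, 0.6455, 125.0], [0.164, 0.6025, 0.6461, 124.0], [0.17, 0.6026, 0.6461, 129.0], [0.176, 0.6028, 0.6461, 124.0], [0.182, 0.6027, 0.6466, 129.0], [0.188, 0.6029, 0.6461, 103.0]]
```

>>> {"name": "send_rows", "arguments": {
  "commands": [
    {"jaw":0,"xyz":[-2,-40,0],"turn":0},
    {"jaw":0,"xyz":[-4,-80,0],"turn":0},
    {"jaw":0,"xyz":[-6,-120,0],"turn":0},
    {"jaw":0,"xyz":[-8,-160,0],"turn":0},
    {"jaw":0,"xyz":[-9,-200,0],"turn":0}
  ]
}}

```text
time_s: 2.67
position: [0.555, 0.0407, 0.3013]
ee_rot: [179.9, -0.0, 159.7]
contact_force: [1.2, -0.5, 0.5]
grip_width: 0.997
gripper_force: 0.0
```

>>> {"name": "send_rows", "arguments": {
  "commands": [
    {"jaw":0,"xyz":[-1,-40,0],"turn":0},
    {"jaw":0,"xyz":[-3,-80,0],"turn":0},
    {"jaw":0,"xyz":[-5,-120,5],"turn":0},
    {"jaw":0,"xyz":[-7,-160,10],"turn":0},
    {"jaw":0,"xyz":[-9,-200,15],"turn":0}
  ]
}}

```text
time_s: 3.08
position: [0.494, -0.1497, 0.2864]
ee_rot: [179.9, 0.0, 159.7]
contact_force: [1.2, -0.8, 0.4]
grip_width: 0.999
gripper_force: 0.0
```

>>> {"name": "send_rows", "arguments": {
  "commands": [
    {"jaw":0,"xyz":[-1,-38,10],"turn":0.1},
    {"jaw":0,"xyz":[-2,-76,20],"turn":0.2},
    {"jaw":0,"xyz":[-3,-114,30],"turn":0.3},
    {"jaw":0,"xyz":[-4,-128,35],"turn":0.39},
    {"jaw":0,"xyz":[-4,-128,35],"turn":0.39}
  ]
}}

```text
time_s: 3.5
position: [0.4511, -0.274, 0.2504]
ee_rot: [-179.9, -0.1, 136.7]
contact_force: [-0.1, 0.6, 0.6]
grip_width: 1.0
gripper_force: 0.0
```

```bash
python3 - <<'E'
from h import *
s=env.get_state(); im,d=env.read_camera("wrist"); w=cloud("wrist",d,s)
print(s["position"],s["ee_rot"],s["joints"])
np.savez("fu.npz",im=im,w=w)
for l in("funnel","slot_mouth"):
    for r in env.cut_out(l,"wrist")[:2]: print(l,r["conf"],r["rect"])
H=np.zeros((400,400,3),np.uint8)
ok=~np.isnan(w[...,0])&(w[...,2]>.01)
x=((0.56-w[...,0][ok])/.0005).astype(int);y=((-.18-w[...,1][ok])/.0005).astype(int)
g=(x>=0)&(x<400)&(y>=0)&(y<400)
H[x[g],y[g]]=im[ok][g][:,::-1]
H=cv2.dilate(H,np.ones((3,3)))
cv2.imwrite("pics/fu.png",np.hstack([H,np.ascontiguousarray(im[:,120:520,::-1])]))
q=w[ok]; from scipy.optimize import least_squares
c0=np.array([.459,-.28])
for nm,z0,z1 in(("cover",.084,.091),("collar",.020,.026)):
  c=c0.copy()
  for it in range(2):
    p=q[(q[:,2]>z0)&(q[:,2]<z1)&(np.hypot(*(q[:,:2]-c).T)<(.036 if z0>.05 else .037))]
    ang=np.arctan2(*(p[:,:2]-c).T[::-1]); r=np.hypot(*(p[:,:2]-c).T); e=[]
    for b in np.arange(-np.pi,np.pi,.2):
        m=(ang>=b)&(ang<b+.2)
        if m.sum()>4: e.append(p[m][np.argsort(r[m])[-3:],:2].mean(0))
    e=np.array(e)
    f=least_squares(lambda v:np.hypot(e[:,0]-v[0],e[:,1]-v[1])-v[2],[*c,.03],loss="soft_l1",f_scale=.001)
    c=f.x[:2]
  print(nm,len(p),len(e),np.round(f.x,4),np.median(p[:,2]))
  if nm=="cover": c0=c
r=np.hypot(*(q[:,:2]-c0).T); m=(r>.038)&(r<.05)&(q[:,2]<.06)
a=np.degrees(np.arctan2(q[m,1]-c0[1],q[m,0]-c0[0]))
print(np.c_[np.round(a,0),np.round(r[m]*1e3,0),np.round(q[m,2]*1e3,0)][::4].tolist())
E
```

```text
[ 0.45106389 -0.27404441  0.25036351] [-1.79936919e+02 -6.06089361e-02  1.36650885e+02] [-6.78788489  2.58180736 36.56580508 99.94619297 -1.52368756 78.05754004
 76.71831597]
funnel 0.63 [291.6, 163.0, 362.3, 224.3]
slot_mouth 0.83 [293.8, 164.3, 360.0, 225.2]
cover 1533 32 [ 0.4624 -0.2831  0.0266] 0.08727857347878853
collar 496 19 [ 0.4638 -0.2843  0.0349] 0.023450999545387707
[[64.0, 43.0, 19.0], [63.0, 39.0, 21.0], [62.0, 45.0, 22.0], [61.0, 42.0, 23.0], [60.0, 39.0, 23.0], [58.0, 44.0, 22.0], [57.0, 41.0, 22.0], [55.0, 47.0, 20.0], [55.0, 42.0, 23.0], [54.0, 38.0, 23.0], [53.0, 44.0, 22.0], [-128.0, 38.0, 17.0], [-127.0, 41.0, 21.0], [-126.0, 44.0, 21.0], [-125.0, 46.0, 22.0], [-124.0, 41.0, 23.0], [-123.0, 45.0, 23.0], [-122.0, 40.0, 23.0], [-121.0, 43.0, 23.0], [-120.0, 46.0, 24.0], [-118.0, 41.0, 23.0], [-117.0, 44.0, 21.0]]
```

View pics/fu.png

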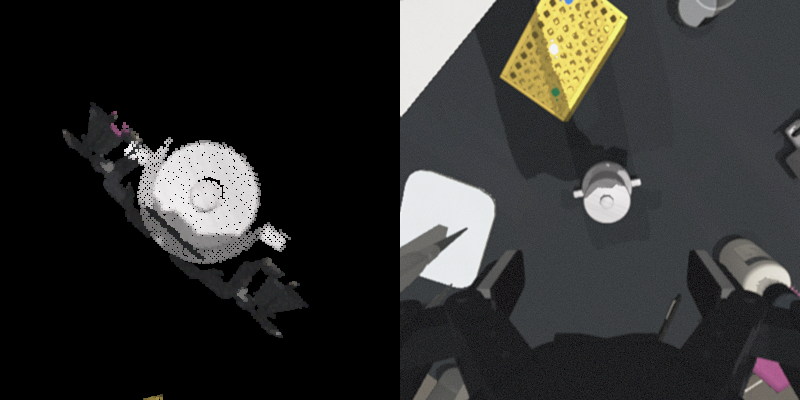

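Wings are at 58°/−122° and the axis is at about (0.463, −0.2835). Descending to grasp.

>>> {"name": "send_rows", "arguments": {
  "commands": [
    {"jaw":0,"xyz":[-8,1,35],"turn":0},
    {"jaw":0,"xyz":[-15,1,75],"turn":0},
    {"jaw":0,"xyz":[-15,1,115],"turn":0},
    {"jaw":0,"xyz":[-15,1,150],"turn":0},
    {"jaw":0,"xyz":[-15,1,175],"turn":0}
  ]
}}

```text
time_s: 4.07
position: [0.4655, -0.2772, 0.0732]
ee_rot: [180.0, -0.2, 137.5]
contact_force: [-0.4, 0.6, -0.3]
grip_width: 1.001
gripper_force: 0.0
```

>>> {"name": "send_rows", "arguments": {
  "commands": [
    {"jaw":0,"xyz":[0,0,20],"turn":0},
    {"jaw":0,"xyz":[0,0,28],"turn":0},
    {"jaw":60,"xyz":[0,0,28],"turn":0},
    {"jaw":255,"xyz":[0,0,28],"turn":0},
    {"jaw":255,"xyz":[0,0,28],"turn":0}
  ],
  "force": 70
}}

```text
time_s: 4.48
position: [0.4668, -0.2812, 0.0501]
ee_rot: [179.9, 0.2, 137.2]
contact_force: [-4.7, -0.7, 6.7]
grip_width: 0.612
gripper_force: 73.2
```

>>> {"name": "send_rows", "arguments": {
  "commands": [
    {"jaw":255,"xyz":[0,0,0],"turn":0},
    {"jaw":255,"xyz":[0,0,0],"turn":0},
    {"jaw":255,"xyz":[0,0,0],"turn":0},
    {"jaw":255,"xyz":[0,0,0],"turn":0},
    {"jaw":255,"xyz":[0,0,0],"turn":0}
  ]
}}

```text
time_s: 4.9
position: [0.4666, -0.2814, 0.0502]
ee_rot: [179.9, 0.1, 137.1]
contact_force: [-0.9, 0.8, 7.8]
grip_width: 0.605
gripper_force: 71.9
```

>>> {"name": "send_rows", "arguments": {
  "commands": [
    {"jaw":255,"xyz":[0,0,-20],"turn":0},
    {"jaw":255,"xyz":[0,0,-55],"turn":0},
    {"jaw":255,"xyz":[0,0,-90],"turn":0},
    {"jaw":255,"xyz":[0,0,-125],"turn":0},
    {"jaw":255,"xyz":[0,0,-150],"turn":0}
  ]
}}

```text
time_s: 5.32
position: [0.466, -0.2816, 0.2018]
ee_rot: [179.9, 0.2, 137.1]
contact_force: [0.9, 0.4, -2.0]
grip_width: 0.606
gripper_force: 73.4
```

>>> {"name": "send_rows", "arguments": {
  "commands": [
    {"jaw":255,"xyz":[0,0,-35],"turn":0},
    {"jaw":255,"xyz":[0,0,-70],"turn":0},
    {"jaw":255,"xyz":[0,0,-70],"turn":0}
  ]
}}

```text
time_s: 5.57
position: [0.4682, -0.283, 0.276]
ee_rot: [179.7, 0.7, 137.1]
contact_force: [1.0, -0.7, -0.4]
grip_width: 0.603
gripper_force: 73.5
```

```bash
cat > hand.py <<'E'
from h import *
from scipy.optimize import least_squares
s=env.get_state(); im,d=env.read_camera("wrist"); w=cloud("wrist",d,s)
t,r=pose(s); print(t,s["ee_rot"],s["joints"][6],s["contact_force"])
q=(w-t)@r   # tool coords
np.savez("hand.npz",im=im,q=q)
ok=~np.isnan(q[...,0])
p=q[ok]; c=np.zeros(2)
near=p[np.hypot(p[:,0],p[:,1])<.03]; print(np.histogram(near[:,2],bins=np.arange(-.06,.06,.004)))
zc=-.038
for zz in (zc,):
  for it in range(3):
    m=(abs(p[:,2]-zz)<.004)&(np.hypot(*(p[:,:2]-c).T)<.032)
    a=p[m]; ang=np.arctan2(*(a[:,:2]-c).T[::-1]); rr=np.hypot(*(a[:,:2]-c).T); e=[]
    for b in np.arange(-np.pi,np.pi,.2):
        k=(ang>=b)&(ang<b+.2)
        if k.sum()>4: e.append(a[k][np.argsort(rr[k])[-3:],:2].mean(0))
    e=np.array(e)
    f=least_squares(lambda v:np.hypot(e[:,0]-v[0],e[:,1]-v[1])-.0268,c,loss="soft_l1",f_scale=.001); c=f.x
print("cover in tool",np.round(c,4),len(e),np.median(a[:,2]))
rr=np.hypot(*(p[:,:2]-c).T); m=(rr>.038)&(rr<.05)&(p[:,2]>.015)&(p[:,2]<.05)
an=np.degrees(np.arctan2(p[m,1]-c[1],p[m,0]-c[0]))
print(np.c_[np.round(an),np.round(rr[m]*1e3),np.round(p[m,2]*1e3)][::3].tolist())
cv2.imwrite("pics/hand%d.png"%int(t[2]*1000),im[:,:,::-1])
E
python3 hand.py; ls pics
```

```text
[ 0.46823772 -0.28298677  0.27598196] [179.67708214   0.66414306 137.08379885] 78.07645291443886 [ 1.03909009 -0.73210861 -0.42597488]
(array([ 102,  103,   54,  976,  516, 9331,  554,   72,  133,  256,  251,
        259,  235,  213,  167,  152,  142,  130,  125,  117,  364,  523,
         15,    0,    0,    0,    0,    0,    0]), array([-6.00000000e-02, -5.60000000e-02, -5.20000000e-02, -4.80000000e-02,
       -4.40000000e-02, -4.00000000e-02, -3.60000000e-02, -3.20000000e-02,
       -2.80000000e-02, -2.40000000e-02, -2.00000000e-02, -1.60000000e-02,
       -1.20000000e-02, -8.00000000e-03, -4.00000000e-03,  5.55111512e-17,
        4.00000000e-03,  8.00000000e-03,  1.20000000e-02,  1.60000000e-02,
        2.00000000e-02,  2.40000000e-02,  2.80000000e-02,  3.20000000e-02,
        3.60000000e-02,  4.00000000e-02,  4.40000000e-02,  4.80000000e-02,
        5.20000000e-02,  5.60000000e-02]))
cover in tool [0.0031 0.0003] 32 -0.03840132684632662
[[74.0, 41.0, 33.0], [75.0, 43.0, 34.0], [74.0, 40.0, 32.0], [74.0, 41.0, 32.0], [73.0, 39.0, 31.0], [74.0, 40.0, 30.0], [74.0, 42.0, 30.0], [75.
[... 1343 characters left out ...]
4.0, 25.0], [-100.0, 42.0, 26.0], [-99.0, 50.0, 24.0], [-99.0, 48.0, 24.0], [-100.0, 46.0, 25.0], [-100.0, 44.0, 24.0], [-101.0, 43.0, 26.0], [-100.0, 49.0, 26.0], [-100.0, 46.0, 24.0], [-101.0, 44.0, 24.0], [-101.0, 42.0, 23.0], [-101.0, 49.0, 25.0], [-101.0, 47.0, 25.0], [-102.0, 45.0, 25.0], [-102.0, 43.0, 25.0], [-102.0, 49.0, 25.0], [-102.0, 46.0, 24.0], [-102.0, 44.0, 23.0], [-102.0, 49.0, 24.0], [-102.0, 47.0, 24.0], [-103.0, 45.0, 24.0], [-104.0, 43.0, 24.0], [-103.0, 48.0, 24.0], [-104.0, 46.0, 24.0], [-104.0, 44.0, 23.0], [-104.0, 48.0, 24.0], [-105.0, 47.0, 24.0], [-105.0, 45.0, 25.0], [-105.0, 48.0, 24.0], [-106.0, 46.0, 24.0]]
fu.png
hand275.png
scene.png
st.png
top.png
topc.png
```

```bash
cat > tilt.py <<'E'
from h import *
D=np.load("hand.npz"); q=D["q"]; p=q[~np.isnan(q[...,0])]
c=np.array([.0031,.0003]); r=np.hypot(*(p[:,:2]-c).T)
m=(r<.024)&(r>.009)&(abs(p[:,2]+.0384)<.003)
A=np.c_[p[m,:2]-c,np.ones(m.sum())]; f=np.linalg.lstsq(A,p[m,2],rcond=None)[0]
print("cover plane slope deg x,y",np.degrees(f[:2]),f[2],m.sum())
for nm,k in(("+y",p[:,1]>0),("-y",p[:,1]<0)):
    m=k&(r>.036)&(r<.052)&(p[:,2]>.015)&(p[:,2]<.036)
    a=p[m]; print(nm,m.sum(),np.round(np.median(a,0),4),np.round(np.percentile(a,[1,99],axis=0),4).tolist(), np.degrees(np.arctan2(*np.median(a[:,:2]-c,0)[::-1])))
E
python3 tilt.py
python3 - <<'E'
from h import *
D=np.load("fu.npz"); p=D["w"]; p=p[~np.isnan(p[...,0])]
c=[.463,-.2835]; r=np.hypot(*(p[:,:2]-c).T)
for nm,m in(("cover",(r<.022)&(r>.01)&(abs(p[:,2]-.0873)<.003)),("bench",(abs(p[:,2])<.006)&(r<.12)&(r>.05))):
    A=np.c_[p[m,:2]-c,np.ones(m.sum())]; f=np.linalg.lstsq(A,p[m,2],rcond=None)[0]; print(nm,np.degrees(f[:2]),f[2],m.sum())
E
```

```text
cover plane slope deg x,y [0.1812127  3.06275458] -0.03841561752815427 7129
+y 152 [0.0112 0.0389 0.0291] [[0.0058, 0.035, 0.0276], [0.0146, 0.0429, 0.0339]] 78.19529680887581
-y 259 [-0.0026 -0.0425  0.0249] [[-0.0097, -0.0489, 0.0232], [0.0231, -0.0299, 0.0332]] -97.56927413402614
cover [-0.03085692 -0.04421559] 0.08747313338379765 876
bench [ 0.02582714 -0.02142791] -0.001035631533186568 17140
```

View pics/hand275.png

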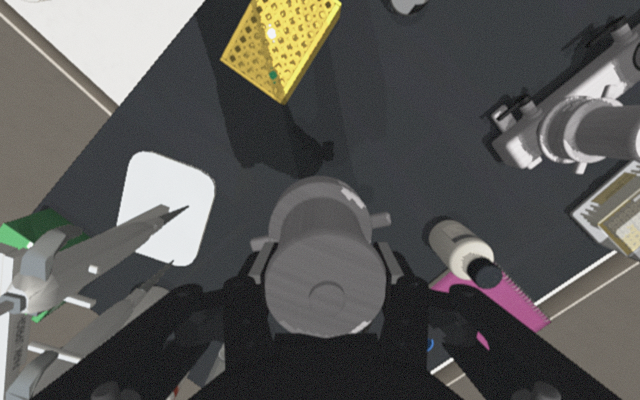

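The funnel really is tilted 3° in the hand: the grasp was about 4 mm off centre. I'll set it down and regrasp it centred.

>>> {"name": "send_rows", "arguments": {
  "commands": [
    {"jaw":255,"xyz":[0,0,40],"turn":0},
    {"jaw":255,"xyz":[0,0,80],"turn":0},
    {"jaw":255,"xyz":[0,0,120],"turn":0},
    {"jaw":255,"xyz":[0,0,160],"turn":0},
    {"jaw":255,"xyz":[0,0,190],"turn":0}
  ]
}}

```text
time_s: 6.03
position: [0.4626, -0.2795, 0.0739]
ee_rot: [-179.9, -0.3, 137.1]
contact_force: [-0.1, 0.6, -0.3]
grip_width: 0.601
gripper_force: 73.5
```

>>> {"name": "send_rows", "arguments": {
  "commands": [
    {"jaw":255,"xyz":[0,0,18],"turn":0},
    {"jaw":255,"xyz":[0,0,26],"turn":0},
    {"jaw":255,"xyz":[0,0,26],"turn":0}
  ]
}}

```text
time_s: 6.28
position: [0.464, -0.2812, 0.0513]
ee_rot: [-179.9, -0.1, 137.0]
contact_force: [-0.3, 0.1, -1.3]
grip_width: 0.605
gripper_force: 74.2
```

>>> {"name": "send_rows", "arguments": {
  "commands": [
    {"jaw":60,"xyz":[0,0,0],"turn":0},
    {"jaw":40,"xyz":[0,0,0],"turn":0},
    {"jaw":0,"xyz":[0,0,0],"turn":0},
    {"jaw":0,"xyz":[0,0,0],"turn":0},
    {"jaw":0,"xyz":[0,0,0],"turn":0}
  ]
}}

```text
time_s: 6.7
position: [0.4655, -0.2809, 0.0526]
ee_rot: [180.0, 0.0, 137.1]
contact_force: [0.4, -0.1, 0.2]
grip_width: 1.0
gripper_force: 0.0
```

```bash
sed -i 's/print(np.c_\[np.round(an)/0 and &/; s/^print(np.c_/#&/; s/near=p.*$/pass/' hand.py; sed -i 's/^0 and.*//' hand.py; python3 hand.py; python3 tilt.py; python3 -c "
from h import *;s=env.get_state();print(s['time_s'],s['grip_width'])"
```

```text
[ 0.46551475 -0.28090182  0.05258471] [1.79968988e+02 3.06109471e-02 1.37111167e+02] 85.40748647996799 [ 0.36336784 -0.1206692   0.19642213]
cover in tool [ 0.0044 -0.0047] 32 -0.034823691502101635
cover plane slope deg x,y [-0.43161098  1.02756139] -0.03612340816712668 954
+y 125 [0.0134 0.0379 0.0308] [[0.0083, 0.0343, 0.0294], [0.0169, 0.0411, 0.0349]] 74.67574996572581
-y 492 [ 0.0012 -0.0378  0.0304] [[-0.0079, -0.0502, 0.0287], [0.0361, -0.0146, 0.0353]] -92.80168494340043
6.75 1.00004248278745
```

>>> {"name": "send_rows", "arguments": {
  "commands": [
    {"jaw":0,"xyz":[4,-5,0],"turn":0},
    {"jaw":0,"xyz":[4,-5,3],"turn":0},
    {"jaw":0,"xyz":[4,-5,3],"turn":0},
    {"jaw":0,"xyz":[4,-5,3],"turn":0}
  ]
}}

```text
time_s: 7.08
position: [0.4586, -0.2819, 0.0491]
ee_rot: [180.0, -0.0, 137.1]
contact_force: [0.7, 0.5, 0.6]
grip_width: 1.003
gripper_force: 0.0
```

```bash
python3 hand.py
```

```text
[ 0.45864817 -0.28185798  0.04909425] [ 1.79995933e+02 -2.12648817e-02  1.37085566e+02] 85.7630854083521 [0.71431614 0.50905539 0.58115735]
cover in tool [0.0009 0.0007] 32 -0.038099077724366714
```

Centred to within 1 mm. Gripping.

>>> {"name": "send_rows", "arguments": {
  "commands": [
    {"jaw":70,"xyz":[1,1,0],"turn":0},
    {"jaw":80,"xyz":[1,1,0],"turn":0},
    {"jaw":90,"xyz":[1,1,0],"turn":0},
    {"jaw":255,"xyz":[1,1,0],"turn":0},
    {"jaw":255,"xyz":[1,1,0],"turn":0}
  ],
  "force": 70
}}

```text
time_s: 7.55
position: [0.4591, -0.2808, 0.0498]
ee_rot: [180.0, 0.0, 137.1]
contact_force: [-0.9, 0.0, 3.7]
grip_width: 0.602
gripper_force: 71.9
```

>>> {"name": "send_rows", "arguments": {
  "commands": [
    {"jaw":255,"xyz":[0,0,0],"turn":0},
    {"jaw":255,"xyz":[0,0,0],"turn":0},
    {"jaw":255,"xyz":[0,0,-20],"turn":0},
    {"jaw":255,"xyz":[0,0,-55],"turn":0},
    {"jaw":255,"xyz":[0,0,-90],"turn":0}
  ]
}}

```text
time_s: 7.97
position: [0.4572, -0.2797, 0.1385]
ee_rot: [-179.9, -0.2, 137.1]
contact_force: [1.1, -0.2, -1.2]
grip_width: 0.604
gripper_force: 73.3
```

>>> {"name": "send_rows", "arguments": {
  "commands": [
    {"jaw":255,"xyz":[0,0,-40],"turn":0},
    {"jaw":255,"xyz":[0,0,-80],"turn":0},
    {"jaw":255,"xyz":[0,0,-120],"turn":0},
    {"jaw":255,"xyz":[0,0,-130],"turn":0},
    {"jaw":255,"xyz":[0,0,-130],"turn":0}
  ]
}}

```text
time_s: 8.38
position: [0.4605, -0.2814, 0.2724]
ee_rot: [179.8, 0.3, 137.1]
contact_force: [0.7, -0.3, -2.4]
grip_width: 0.606
gripper_force: 73.3
```

```bash
python3 hand.py; python3 tilt.py
```

```text
[ 0.46049374 -0.28140148  0.27237516] [179.83150479   0.32769793 137.10793871] 77.9646938955709 [ 0.69028731 -0.25635629 -2.41859567]
cover in tool [0.0003 0.0003] 32 -0.0375649656801288
cover plane slope deg x,y [1.05612957 0.41676348] -0.03757039360868101 6766
+y 201 [0.0079 0.0404 0.028 ] [[0.0027, 0.0359, 0.0267], [0.0116, 0.0452, 0.0325]] 83.16313165442777
-y 99 [-0.0059 -0.0427  0.0281] [[-0.0109, -0.0463, 0.0261], [-0.0038, -0.0353, 0.0322]] -101.81781141134013
```

>>> {"name": "send_rows", "arguments": {
  "commands": [
    {"jaw":255,"xyz":[16,35,0],"turn":0},
    {"jaw":255,"xyz":[33,70,0],"turn":0},
    {"jaw":255,"xyz":[49,105,0],"turn":0},
    {"jaw":255,"xyz":[66,140,0],"turn":0},
    {"jaw":255,"xyz":[82,175,0],"turn":0}
  ]
}}

```text
time_s: 8.85
position: [0.5165, -0.0942, 0.2658]
ee_rot: [-179.8, -0.2, 137.1]
contact_force: [-0.1, -0.4, -1.7]
grip_width: 0.603
gripper_force: 73.4
```

>>> {"name": "send_rows", "arguments": {
  "commands": [
    {"jaw":255,"xyz":[16,35,0],"turn":0},
    {"jaw":255,"xyz":[33,70,0],"turn":0},
    {"jaw":255,"xyz":[49,105,0],"turn":0},
    {"jaw":255,"xyz":[66,140,0],"turn":0},
    {"jaw":255,"xyz":[82,175,0],"turn":0}
  ]
}}

```text
time_s: 9.27
position: [0.5755, 0.0894, 0.2654]
ee_rot: [-179.7, -0.2, 137.1]
contact_force: [0.7, -0.4, -1.3]
grip_width: 0.604
gripper_force: 73.4
```

>>> {"name": "send_rows", "arguments": {
  "commands": [
    {"jaw":255,"xyz":[16,35,0],"turn":0.11},
    {"jaw":255,"xyz":[33,70,0],"turn":0.22},
    {"jaw":255,"xyz":[49,105,0],"turn":0.33},
    {"jaw":255,"xyz":[60,130,0],"turn":0.44},
    {"jaw":255,"xyz":[65,140,0],"turn":0.55}
  ]
}}

```text
time_s: 9.68
position: [0.6228, 0.2405, 0.2637]
ee_rot: [-179.6, -0.1, 105.7]
contact_force: [-0.4, 0.1, -2.1]
grip_width: 0.6
gripper_force: 73.5
```

>>> {"name": "send_rows", "arguments": {
  "commands": [
    {"jaw":255,"xyz":[0,0,0],"turn":0.11},
    {"jaw":255,"xyz":[0,0,10],"turn":0.22},
    {"jaw":255,"xyz":[0,0,30],"turn":0.33},
    {"jaw":255,"xyz":[0,0,50],"turn":0.445},
    {"jaw":255,"xyz":[0,0,50],"turn":0.445}
  ]
}}

```text
time_s: 10.1
position: [0.6206, 0.233, 0.2105]
ee_rot: [-179.4, 0.5, 79.9]
contact_force: [-1.5, -0.4, -3.4]
grip_width: 0.602
gripper_force: 73.5
```

>>> {"name": "send_rows", "arguments": {
  "commands": [
    {"jaw":255,"xyz":[0,0,0],"turn":0},
    {"jaw":255,"xyz":[0,0,0],"turn":0}
  ]
}}

```text
time_s: 10.27
position: [0.6243, 0.2342, 0.2184]
ee_rot: [-179.9, 0.1, 80.2]
contact_force: [0.4, -0.4, -2.4]
grip_width: 0.603
gripper_force: 73.5
```

```bash
python3 hand.py; python3 tilt.py; python3 - <<'E'
from h import *
im,d=env.read_camera("scene"); a=im[80:180,220:340,::-1]; b=im[0:1]
D=np.load("hand.npz"); i=D["im"][50:350,120:520,::-1]
a=cv2.resize(a,(360,300),interpolation=cv2.INTER_CUBIC)
cv2.imwrite("pics/hov.png",np.hstack([i,a]))
E
```

```text
[0.6243075  0.23419489 0.21839286] [-1.79918477e+02  6.01383607e-02  8.02469237e+01] -26.66838551983973 [ 0.4460046  -0.40994085 -2.43573263]
cover in tool [0.0006 0.0002] 32 -0.03753131777483683
cover plane slope deg x,y [0.93750829 0.48156688] -0.03754336899440541 6770
+y 204 [0.0082 0.0405 0.0281] [[0.0029, 0.0359, 0.0267], [0.0116, 0.0454, 0.0325]] 82.80666738268444
-y 98 [-0.0056 -0.0428  0.0279] [[-0.0105, -0.0461, 0.0262], [-0.0033, -0.0353, 0.0322]] -101.35756149929375
```

View pics/hov.png

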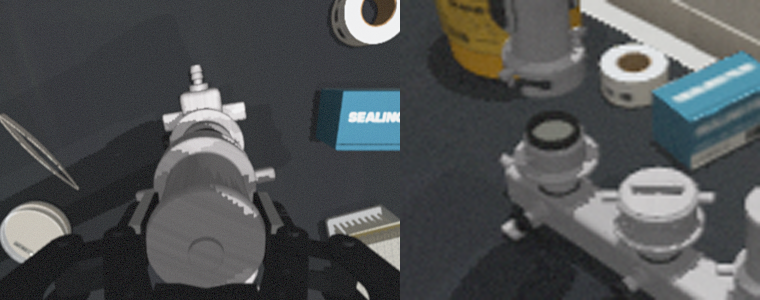

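Slots and pins look aligned, with the wings on the ±x sides. Lowering to just above the boss, then on in small steps while watching the force.

>>> {"name": "send_rows", "arguments": {
  "commands": [
    {"jaw":255,"xyz":[0,1.5,25],"turn":0},
    {"jaw":255,"xyz":[0,1.5,45],"turn":0},
    {"jaw":255,"xyz":[0,1.5,55],"turn":0},
    {"jaw":255,"xyz":[0,1.5,55],"turn":0},
    {"jaw":255,"xyz":[0,1.5,55],"turn":0}
  ]
}}

```text
time_s: 10.78
position: [0.6263, 0.2341, 0.1649]
ee_rot: [180.0, -0.0, 80.1]
contact_force: [0.6, -1.3, -0.9]
grip_width: 0.606
gripper_force: 73.5
```

>>> {"name": "send_rows", "arguments": {
  "commands": [
    {"jaw":255,"xyz":[0,0,3],"turn":0},
    {"jaw":255,"xyz":[0,0,6],"turn":0},
    {"jaw":255,"xyz":[0,0,9],"turn":0},
    {"jaw":255,"xyz":[0,0,9],"turn":0}
  ]
}}

```text
time_s: 11.12
position: [0.626, 0.234, 0.1552]
ee_rot: [-180.0, -0.0, 80.1]
contact_force: [-0.8, -0.0, -3.4]
grip_width: 0.606
gripper_force: 73.5
```

>>> {"name": "send_rows", "arguments": {
  "commands": [
    {"jaw":255,"xyz":[0,0,2],"turn":0},
    {"jaw":255,"xyz":[0,0,4],"turn":0},
    {"jaw":255,"xyz":[0,0,6],"turn":0},
    {"jaw":255,"xyz":[0,0,6],"turn":0}
  ]
}}

```text
time_s: 11.45
position: [0.6258, 0.234, 0.1488]
ee_rot: [-180.0, 0.0, 80.1]
contact_force: [-0.7, -0.0, -1.6]
grip_width: 0.606
gripper_force: 73.5
```

>>> {"name": "send_rows", "arguments": {
  "commands": [
    {"jaw":255,"xyz":[0,0,2],"turn":0},
    {"jaw":255,"xyz":[0,0,4],"turn":0},
    {"jaw":255,"xyz":[0,0,6],"turn":0},
    {"jaw":255,"xyz":[0,0,6],"turn":0}
  ]
}}

```text
time_s: 11.78
position: [0.6258, 0.2339, 0.1427]
ee_rot: [-180.0, 0.0, 80.1]
contact_force: [-0.4, -0.3, -2.0]
grip_width: 0.6
gripper_force: 73.5
```

The underside is below the pin tops with no contact force, so the slots are over the pins. Pressing.

>>> {"name": "send_rows", "arguments": {
  "commands": [
    {"jaw":255,"xyz":[0,0,2],"turn":0},
    {"jaw":255,"xyz":[0,0,4],"turn":0},
    {"jaw":255,"xyz":[0,0,4],"turn":0},
    {"jaw":255,"xyz":[0,0,4],"turn":0}
  ]
}}

```text
time_s: 12.12
position: [0.6264, 0.2342, 0.1398]
ee_rot: [180.0, -0.0, 80.1]
contact_force: [-0.9, 0.8, 0.0]
grip_width: 0.606
gripper_force: 73.6
```

>>> {"name": "send_rows", "arguments": {
  "commands": [
    {"jaw":255,"xyz":[0,0,1.5],"turn":0},
    {"jaw":255,"xyz":[0,0,3],"turn":0},
    {"jaw":255,"xyz":[0,0,3],"turn":0},
    {"jaw":255,"xyz":[0,0,3],"turn":0}
  ]
}}

```text
time_s: 12.45
position: [0.6265, 0.2342, 0.1373]
ee_rot: [180.0, -0.0, 80.1]
contact_force: [-2.3, 0.2, 4.6]
grip_width: 0.599
gripper_force: 73.7
```

>>> {"name": "send_rows", "arguments": {
  "commands": [
    {"jaw":255,"xyz":[0,0,1.5],"turn":0},
    {"jaw":255,"xyz":[0,0,3],"turn":0},
    {"jaw":255,"xyz":[0,0,3],"turn":0},
    {"jaw":255,"xyz":[0,0,3],"turn":0}
  ]
}}

```text
time_s: 12.78
position: [0.6265, 0.2343, 0.1352]
ee_rot: [179.9, -0.1, 80.1]
contact_force: [-2.4, -1.2, 9.0]
grip_width: 0.604
gripper_force: 73.9
```

>>> {"name": "send_rows", "arguments": {
  "commands": [
    {"jaw":255,"xyz":[0,0,1],"turn":0},
    {"jaw":255,"xyz":[0,0,1],"turn":0.05},
    {"jaw":255,"xyz":[0,0,1],"turn":0.1},
    {"jaw":255,"xyz":[0,0,1],"turn":0.17},
    {"jaw":255,"xyz":[0,0,1],"turn":0.25}
  ],
  "force": 90
}}

```text
time_s: 13.2
position: [0.6275, 0.2343, 0.1349]
ee_rot: [179.9, -0.2, 65.6]
contact_force: [-1.0, -0.8, 8.7]
grip_width: 0.602
gripper_force: 91.5
```

```bash
python3 -c "
from h import *;s=env.get_state();print(s['torque'],s['contact_force'],s['joints'])"; python3 hand.py; python3 tilt.py
```

```text
[-0.20594058  0.25144751  0.10121436] [-0.97045962 -0.77120624  8.74587357] [-41.50487585  25.06908463  24.7180196   87.90051775 -10.94605965
  69.2044864  -39.3996463 ]
[0.62751472 0.23430677 0.13486147] [ 1.79852324e+02 -1.66291142e-01  6.55828737e+01] -39.39964630449404 [-0.97045962 -0.77120624  8.74587357]
cover in tool [0.0007 0.0003] 32 -0.03753495719346158
cover plane slope deg x,y [1.25089144 0.49907244] -0.03752418357394846 6794
+y 199 [0.0078 0.0405 0.0283] [[0.0023, 0.036, 0.0266], [0.0114, 0.0455, 0.0327]] 83.3402075850872
-y 78 [-0.0059 -0.0432  0.0281] [[-0.0099, -0.0466, 0.0259], [-0.004, -0.0355, 0.0322]] -101.70379508560453
```

It is turning with little torque and no slip in the grip. Continuing to the stop.

>>> {"name": "send_rows", "arguments": {
  "commands": [
    {"jaw":255,"xyz":[0,0,0],"turn":0.08},
    {"jaw":255,"xyz":[0,0,0],"turn":0.16},
    {"jaw":255,"xyz":[0,0,0],"turn":0.24},
    {"jaw":255,"xyz":[0,0,0],"turn":0.32},
    {"jaw":255,"xyz":[0,0,0],"turn":0.4}
  ]
}}

```text
time_s: 13.67
position: [0.6279, 0.2339, 0.1349]
ee_rot: [179.9, -0.2, 42.6]
contact_force: [-0.6, -0.6, 9.4]
grip_width: 0.596
gripper_force: 91.5
```

>>> {"name": "send_rows", "arguments": {
  "commands": [
    {"jaw":255,"xyz":[0,0,0],"turn":0.06},
    {"jaw":255,"xyz":[0,0,0],"turn":0.12},
    {"jaw":255,"xyz":[0,0,0],"turn":0.18},
    {"jaw":255,"xyz":[0,0,0],"turn":0.22},
    {"jaw":255,"xyz":[0,0,0],"turn":0.22}
  ]
}}

```text
time_s: 14.08
position: [0.6278, 0.2337, 0.1348]
ee_rot: [179.9, -0.2, 30.1]
contact_force: [-1.1, -1.1, 10.5]
grip_width: 0.597
gripper_force: 91.6
```

```bash
python3 -c "
from h import *;s=env.get_state();print(s['torque'])"; python3 hand.py; python3 tilt.py
```

```text
[-0.45124942  0.23860213 -0.06044705]
[0.62783474 0.23369177 0.13481755] [179.91420335  -0.21659427  30.13101313] -72.6014514082801 [-1.10765036 -1.14437072 10.51095381]
cover in tool [0.0008 0.0001] 32 -0.037493832143432375
cover plane slope deg x,y [1.34838139 0.48850275] -0.03749329080598198 6789
+y 199 [0.0077 0.0406 0.0283] [[0.0023, 0.0359, 0.0268], [0.0114, 0.0452, 0.0329]] 83.46901658434354
-y 73 [-0.0062 -0.0435  0.0281] [[-0.0098, -0.0464, 0.0261], [-0.0039, -0.0356, 0.0322]] -101.97830906179918
```

>>> {"name": "send_rows", "arguments": {
  "commands": [
    {"jaw":255,"xyz":[0,0,0],"turn":0.02},
    {"jaw":255,"xyz":[0,0,0],"turn":0.04},
    {"jaw":255,"xyz":[0,0,0],"turn":0.06},
    {"jaw":255,"xyz":[0,0,0],"turn":0.06}
  ]
}}

```text
time_s: 14.47
position: [0.6279, 0.2333, 0.1348]
ee_rot: [179.9, -0.2, 26.8]
contact_force: [-1.3, -1.6, 10.7]
grip_width: 0.598
gripper_force: 91.6
```

```bash
python3 -c "
from h import *;s=env.get_state();print(s['torque'])"
```

```text
[-0.58765929  0.15773543  0.24005162]
```

>>> {"name": "send_rows", "arguments": {
  "commands": [
    {"jaw":255,"xyz":[0,0,0],"turn":0.02},
    {"jaw":255,"xyz":[0,0,0],"turn":0.04},
    {"jaw":255,"xyz":[0,0,0],"turn":0.04}
  ]
}}

```text
time_s: 14.72
position: [0.6279, 0.2331, 0.1348]
ee_rot: [179.8, -0.2, 24.6]
contact_force: [-0.2, -3.0, 10.1]
grip_width: 0.599
gripper_force: 91.6
```

```bash
python3 -c "
from h import *;s=env.get_state();print(s['torque'])"; python3 hand.py; python3 tilt.py
```

```text
[-0.77745534  0.04663709  1.03099063]
[0.62793868 0.23307263 0.13481125] [179.84963202  -0.20048846  24.61022721] -77.77325741266422 [-0.17295228 -2.97704818 10.05944022]
cover in tool [0.0008 0.    ] 32 -0.0375027371085906
cover plane slope deg x,y [1.28827226 0.396844  ] -0.03748408141983948 6803
+y 199 [0.008  0.0404 0.0281] [[0.0029, 0.036, 0.0266], [0.012, 0.0453, 0.0334]] 83.01619739108907
-y 62 [-0.0065 -0.0435  0.0283] [[-0.0101, -0.0465, 0.0264], [-0.0041, -0.0353, 0.0324]] -102.40415995343407
```

The torque jumped to 1 N·m, so it is at the stop. Easing up so the pins seat in the notches, then releasing.

>>> {"name": "send_rows", "arguments": {
  "commands": [
    {"jaw":255,"xyz":[0,0,-1],"turn":-0.02},
    {"jaw":255,"xyz":[0,0,-3],"turn":-0.02},
    {"jaw":255,"xyz":[0,0,-5],"turn":-0.02},
    {"jaw":255,"xyz":[0,0,-5],"turn":-0.02}
  ]
}}

```text
time_s: 15.1
position: [0.6268, 0.2328, 0.1373]
ee_rot: [179.9, -0.0, 25.6]
contact_force: [2.0, -3.7, 0.7]
grip_width: 0.598
gripper_force: 94.3
```

>>> {"name": "send_rows", "arguments": {
  "commands": [
    {"jaw":90,"xyz":[0,0,0],"turn":0},
    {"jaw":60,"xyz":[0,0,0],"turn":0},
    {"jaw":0,"xyz":[0,0,0],"turn":0},
    {"jaw":0,"xyz":[0,0,0],"turn":0},
    {"jaw":0,"xyz":[0,0,0],"turn":0}
  ]
}}

```text
time_s: 15.52
position: [0.6257, 0.2346, 0.1371]
ee_rot: [-180.0, 0.0, 25.7]
contact_force: [0.3, -0.6, 0.5]
grip_width: 1.002
gripper_force: 0.0
```

>>> {"name": "send_rows", "arguments": {
  "commands": [
    {"jaw":0,"xyz":[0,0,-20],"turn":0},
    {"jaw":0,"xyz":[0,0,-50],"turn":0},
    {"jaw":0,"xyz":[0,0,-85],"turn":0},
    {"jaw":0,"xyz":[0,0,-120],"turn":0},
    {"jaw":0,"xyz":[0,0,-120],"turn":0}
  ]
}}

```text
time_s: 15.93
position: [0.6294, 0.2349, 0.2658]
ee_rot: [-180.0, -0.7, 25.7]
contact_force: [1.1, -0.7, 2.0]
grip_width: 0.999
gripper_force: 0.0
```

```bash
python3 - <<'E'
from h import *
s=env.get_state(); im,d=env.read_camera("wrist"); w=cloud("wrist",d,s)
p=w[~np.isnan(w[...,0])]
c=np.array([.626,.233]); r=np.hypot(*(p[:,:2]-c).T)
m=(r<.022)&(r>.011)&(abs(p[:,2]-.177)<.012)
A=np.c_[p[m,:2]-c,np.ones(m.sum())]; f=np.linalg.lstsq(A,p[m,2],rcond=None)[0]; print("cover",np.degrees(f[:2]),f[2],m.sum())
m=(r>.039)&(r<.049)&(p[:,2]>.098)&(p[:,2]<.122)
a=np.degrees(np.arctan2(p[m,1]-c[1],p[m,0]-c[0])); print(np.histogram(a,bins=np.arange(-180,181,15)))
m=(r>.035)&(r<.0385)&(abs(p[:,2]-.084)<.003); print("flange",np.median(p[m,2]),m.sum())
b,_=env.read_camera("scene"); x=cv2.resize(b[80:180,220:380,::-1],(480,300),interpolation=cv2.INTER_CUBIC)
cv2.imwrite("pics/end.png",np.hstack([im[60:360,160:480,::-1],x]))
for l in("beaker","sample_bottle","funnel"):
  for q in env.cut_out(l,"scene")[:2]: print(l,q["conf"],q["rect"])
E
```

```text
cover [-0.13458642 -0.16342717] 0.17653389777675857 1400
(array([ 0,  0,  0,  0,  0,  0,  0,  0, 61,  0,  0,  0,  0,  0,  0,  0,  0,
        0,  0,  0, 52,  0,  0,  0]), array([-180, -165, -150, -135, -120, -105,  -90,  -75,  -60,  -45,  -30,
        -15,    0,   15,   30,   45,   60,   75,   90,  105,  120,  135,
        150,  165,  180]))
flange 0.08316569156113701 214
beaker 0.58 [263.4, 239.1, 286.7, 277.3]
sample_bottle 0.81 [407.7, 184.7, 436.1, 233.7]
sample_bottle 0.73 [265.1, 239.6, 289.3, 277.8]
funnel 0.87 [255.6, 96.3, 283.6, 134.8]
```

View pics/end.png

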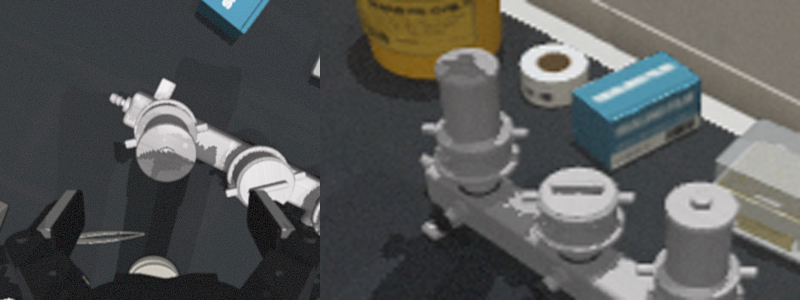

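The funnel sits level, its wings are about 50° clockwise, and its underside is roughly 5 mm above the flange. It is locked. The beaker and bottle have not moved.

```bash
python3 -c "
from h import *;print(env.job_done())"
```

```text
the job is handed in; nothing more can be done
None
```

The funnel is locked on the open station's pins, the beaker and sample bottle were left standing in place, and the job was handed in at about 16 s of the 51 s allowed.

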